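# Make up two grocery orders on the stall counter

## Robot

A 6-joint arm with a two-finger parallel gripper is mounted at the origin on the work surface. World frame = base frame: x ahead of the robot, y to its left, z up, the work surface at z = 0. Lengths are in m, angles in rad, forces in N, time in s.
With the tool pointing down it reaches from about 0.325 to 0.9 m from the base axis. Payload 6.1 kg.
Tool frame: the origin (TCP) lies on the centre line of the jaws, within the pads' length; the fingertips stand robot.tips_ahead ahead of it and the grasp point (between the pads) lies 2 mm behind it (robot.tips_ahead is the distance from the TCP to the fingertips, in m); z points along the fingers, y is the direction in which the jaws open and shut (so a half turn about z gives the same grasp; the last joint's range is limited). The gripper opens to 85 mm and grips with 20 to 120 N. Pads are 22 mm wide; open, the fingers measure 114 mm over their backs; the gripper's body (76 mm by 85 mm) begins 54 mm behind the grasp point. The pads swing forward as they close: fully open they stand 13 mm farther back than shut.
Start: joints at [-1.293, 0.22, 1.526, -0, 1.395, -0.126], TCP at [0.246, -0.575, 0.248] pointing down, gripper open.
Joint ranges: [-2.98, 2.98], [-0.91, 2.08], [0.09, 2.57], [-1.24, 4.39], [0.2, 2.65], [-2.68, 2.68]. Speed limits (rad/s): [2.57, 2.57, 3.01, 3.14, 3.14, 3.14].

## Interface

Orientations are given as [roll, pitch, yaw] about the fixed x, y, z axes, in that order (R = Rz(yaw) Ry(pitch) Rx(roll)).
In Python, from bench import robot, eyes, ticket gives the robot as it stands.
- The arm moves only by the tool play_rows, never from a script. Its argument "deltas" is a list that holds one entry, the list of rows, each a list of 7 numbers: the shift along the tool's x, y, z in mm, then the turn, a rotation vector about the tool's x, y, z in rad, then the opening, from 0 (shut) to 1 (fully open). A call has 1 to 12 rows; each row is the pose to reach, as a shift and turn from the pose measured when the call began, along the tool's axes at that moment; what a row does not reach only later rows make up. A row lasts 1/12 s, in which the tool goes at most 41.7 mm and 7.16 degrees, less where a joint would pass 70% of its speed; a pose out of reach is approached as far as the arm can. A call with a gripper value outside its range is refused whole. The fingers move at their own pace and stop on an object; "grip_force" is the grip in N (left out, the last holds). Time passes only in rows, so rows that repeat a pose let the fingers close. It gives the time, the measured TCP pose, the force and the opening at its end, in the units of the state.
- robot.get_obs(): the state, without advancing time (a new reading comes with each control period).
- eyes.read_camera(name): name is "scene" or "top"; returns (picture, depth): 384x512x3 uint8, red, green, blue; 384x512 float32, m along the optical axis (not along the pixel's ray), 0 where there is no reading.
- eyes.get_calibration(name): a dict with "intrinsics" (3x3 intrinsics, pixels), "world_from_camera" (4x4, takes a point from camera to world coordinates). Camera axes: x right, y down, z forward; pixel columns grow to the right and rows downward; lengths in m; the calibration is good to about 2 mm. A picture is of the moment at which its call begins. get_calibration takes no time and is no camera call.
- ticket.hand_in(): hands the job in, once; it reports no verdict.
The state is a dict: "time_s": time; "joints": joint angles; "dq": joint speeds; "joint_efforts": joint torques, N m; "tcp_pos": TCP position; "ee_rot": TCP orientation; "contact_force": force on the tool from outside, world axes, zero at the start; "ft_torque": the same for the moment, N m; "width": finger opening in m.
Only numpy, scipy, OpenCV 4.12 (cv2) and the standard library are available. Lean on these libraries where they do the work, as an engineer would, in place of code of your own. Each camera call takes 0.05 s, during which the arm holds its last target.

## Task

Make up the two orders from the stock between the trays. Longer tray: lay the two loose cartons as a second layer on the two already there, side by side with their long sides across those below, flush with the layer below, and stand the smaller tin upright on the floor in the empty end. Shorter tray: stand the bottle upright in the narrow compartment and the jar upright in the wide one; set these two down without dropping them, and leave the big tin and the lower cartons where they are.

Things in the scene. Friction and masses are not known exactly. Their poses are not given: they have to be found in the camera images.
- tray_layer: (all sizes in mm) the longer wooden order tray, 260 (its x) x 140 (its y), fixed to the counter; low rim, top 15 above the counter, walls 5 thick, floor top 5 above the counter; origin at the centre of its underside. Its -x end holds the two lower cartons, standing on its floor side by side with their long sides along the tray's x: centres at x -65, y +17 and y -17 (4 apart), tops 45 above the counter. Its +x end is empty (free floor from x -33 to +125, y -65 to +65).
- tray_split: the shorter wooden order tray, 200 (its x) x 140 (its y), fixed to the counter, empty; same rim and floor heights as the longer one; origin at the centre of its underside. A 4 thick cross wall as high as the rim splits it in two: the narrow compartment (75 x 130 inside) is centred at x -57.5, y 0; the wide one (111 x 130 inside) is centred at x +39.5, y 0.
- lower_1: plain brown cardboard carton with a pale paper band round the middle, a block 64 long (its x) x 30 wide (its y) x 40 high (z), about 70 g; origin at the centre of its underside. One of the two cartons already in the longer tray (loose, at its +y side).
- lower_2: plain brown cardboard carton with a pale paper band round the middle, a block 64 long (its x) x 30 wide (its y) x 40 high (z), about 70 g; origin at the centre of its underside. The other carton already in the longer tray (loose, at its -y side).
- carton_1: plain brown cardboard carton with a pale paper band round the middle, a block 64 long (its x) x 30 wide (its y) x 40 high (z), about 70 g; origin at the centre of its underside. Loose in the stock between the trays, long side roughly across the robot's view (world y). Same as carton_2. To stand in a layer beside its fellow it is best gripped by its two 30 wide ends (64 apart).
- carton_2: plain brown cardboard carton with a pale paper band round the middle, a block 64 long (its x) x 30 wide (its y) x 40 high (z), about 70 g; origin at the centre of its underside. Loose in the stock between the trays. Same as carton_1: either may take either place.
- short_tin: the smaller bare steel food tin, upright, diameter 60, height 50, about 160 g; origin at the centre of its underside. In the stock between the trays.
- big_tin: the larger bare steel food tin, upright, diameter 74, height 80, about 400 g; origin at the centre of its underside. Not wanted: it stands among the stock and stays there.
- jar: squat brown-red sauce jar with a brass-coloured lid, upright, body diameter 58 up to height 52, lid diameter 54 from 56 up to the top at 70; about 180 g; origin at the centre of its underside. In the stock between the trays.
- bottle: small amber glass bottle with a narrow neck and black cap, upright, body diameter 46 up to height 56, then a neck of diameter 20, cap diameter 24, top at 85; about 130 g; origin at the centre of its underside. In the stock between the trays.
Not all that is in view belongs to the job. What is shaped like the short_tin but purple or turquoise is not meant.

How it is judged:
By the outcome, as a careful person would: the job done as asked, in the order asked, and still so for the second after the job is handed in, with the robot touching nothing.
It also fails if it takes over 128 s, if anything falls off the work surface, if the arm or the gripper's body presses on something with over 40 N, if the wrist force passes 120 N, or if a joint passes its speed limit or range.

## Working session

There is one attempt and no reset: what is moved stays moved. The work goes in short steps, Python scripts to look and compute and a tool call to move; the robot and the scene stay as the last step left them, time stands still between calls to the robot, and variables do not carry over. Pictures are saved under pics/ and viewed, and the job is handed in when it is done.

Besides the shell and the picture viewer there is one more tool, called in YAML: its name, and indented under it one key for each argument. play_rows: Moves the arm, as the interface text tells. Its arguments: {"type":"object","properties":{"deltas":{"type":"array","items":{"type":"array","items":{"type":"array","items":{"type":"number"}}}},"grip_force":{"type":"number"}},"required":["deltas"]}

```bash
ls; mkdir -p pics; cat > h.py <<'E'
import numpy as np, cv2
from bench import robot, eyes, ticket
def snap(n,tag):
    im,d=eyes.read_camera(n); np.savez(f'pics/{tag}.npz',im=im,d=d)
    cv2.imwrite(f'pics/{tag}.png',im[:,:,::-1]); return im,d
def load(tag):
    z=np.load(f'pics/{tag}.npz'); return z['im'],z['d']
def ray(n,u,v,z):
    c=eyes.get_calibration(n);K=np.array(c['intrinsics']);T=np.array(c['world_from_camera'])
    d=T[:3,:3]@np.linalg.solve(K,[u,v,1.]);o=T[:3,3]
    return o+d*(z-o[2])/d[2]
def cloud(n,d):
    c=eyes.get_calibration(n);K=np.array(c['intrinsics']);T=np.array(c['world_from_camera'])
    v,u=np.mgrid[:d.shape[0],:d.shape[1]]
    p=np.stack([(u-K[0,2])/K[0,0]*d,(v-K[1,2])/K[1,1]*d,d],-1)
    return p@T[:3,:3].T+T[:3,3]
E
python3 - <<'E'
from h import *
print(robot.get_obs(), robot.tips_ahead)
for n in('scene','top'):
    im,d=snap(n,n+'0'); c=eyes.get_calibration(n); print(c)
E
```

```text
pics
{'time_s': 0.0, 'joints': array([-1.29313777e+00,  2.21241811e-01,  1.52760411e+00,  2.39972330e-05,
        1.39467851e+00, -1.26119058e-01]), 'dq': array([-1.15432710e-03, -3.13144396e-05, -1.43220400e-04,  1.03849090e-03,
        2.23062172e-03,  4.87131508e-04]), 'joint_efforts': array([-1.08615899e-03, -4.96906078e+01, -3.89398849e+01, -3.86637876e-04,
        1.10011239e-02,  1.62925085e-05]), 'tcp_pos': array([ 0.2453966 , -0.57419822,  0.24719319]), 'ee_rot': array([-3.13967919e+00, -2.66418573e-04,  4.03773137e-01]), 'contact_force': array([0.73921831, 0.22389227, 0.22117445]), 'ft_torque': array([-0.0030496 ,  0.02356063,  0.04714731]), 'width': 0.08542408429297353} 0.017
{'intrinsics': array([[369.05639651,   0.        , 257.08611642],
       [  0.        , 369.05639651, 189.41833558],
       [  0.        ,   0.        ,   1.        ]]), 'world_from_camera': array([[ 0.35623513,  0.75979084, -0.54388823,  0.89288906],
       [ 0.93432729, -0.2825696 ,  0.21722554, -0.17576563],
       [ 0.0113597 , -0.58555299, -0.81055454,  0.61931213],
       [ 0.        ,  0.        ,  0.        ,  1.        ]])}
{'intrinsics': array([[413.10198403,   0.        , 254.56262496],
       [  0.        , 413.10198403, 189.51605283],
       [  0.        ,   0.        ,   1.        ]]), 'world_from_camera': array([[ 6.90201948e-03, -9.90309381e-01,  1.38707219e-01,
         3.72981430e-01],
       [-9.99976156e-01, -6.86607285e-03,  7.37658526e-04,
        -1.93933204e-02],
       [ 2.21863712e-04, -1.38709003e-01, -9.90333158e-01,
         1.06779266e+00],
       [ 0.00000000e+00,  0.00000000e+00,  0.00000000e+00,
         1.00000000e+00]])}
```

View pics/scene0.png

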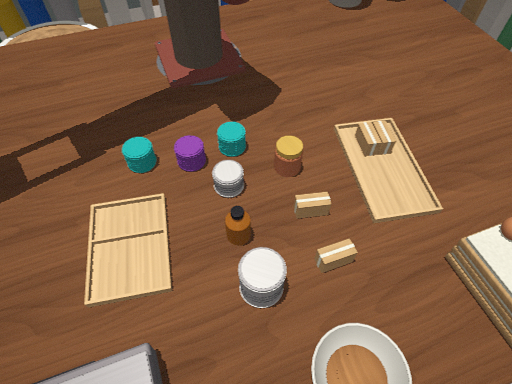

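View pics/top0.png

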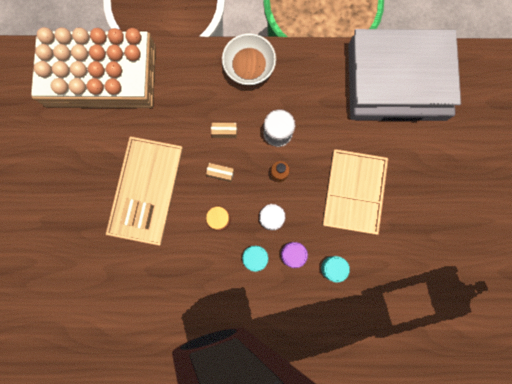

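```bash
python3 - <<'E'
from h import *
im,d=load('top0'); c=im[105:290,95:400,::-1]; cv2.imwrite('pics/topcrop.png',cv2.resize(c,None,fx=2.6,fy=2.6,interpolation=cv2.INTER_CUBIC))
im,d=load('scene0'); c=im[110:320,80:450,::-1]; cv2.imwrite('pics/scenecrop.png',cv2.resize(c,None,fx=2.1,fy=2.1,interpolation=cv2.INTER_CUBIC))
P=cloud('top0'[:3],load('top0')[1]); Ps=cloud('scene',d)
print(P[150,200],Ps[200,110],Ps[250,200])
# objects by height blobs
for n,t in (('top','top0'),('scene','scene0')):
    im,d=load(t);P=cloud(n,d)
    m=((P[...,2]>.025)&(P[...,2]<.12)&(P[...,0]>.3)&(P[...,0]<.8)&(abs(P[...,1])<.36)).astype(np.uint8)
    k,l,s,ce=cv2.connectedComponentsWithStats(m)
    for i in range(1,k):
        if s[i,4]<60: continue
        q=P[l==i]; zt=np.percentile(q[:,2],95); tp=q[q[:,2]>zt-.006]
        uv=np.argwhere((l==i)&(P[...,2]>zt-.006))[:,::-1].astype(np.float32)
        r=cv2.minAreaRect((tp[:,:2]*1000).astype(np.float32))
        print(n,s[i,:4],s[i,4],'z',zt.round(4),'rect',np.round(r[0],1),np.round(r[1],1),round(r[2],1))
E
```

```text
[0.62674773 0.12627064 0.00144292] [ 0.39805682 -0.29740911 -0.00054819] [ 5.69586103e-01 -1.57825009e-01  4.64279564e-05]
top [100  69  52  37] 1423 z 0.1109 rect [774.5 333.4] [40.1 51.3] 76.8
top [351  77  42  43] 1602 z 0.0815 rect [ 764.5 -315.1] [89.6 70.8] 89.2
top [264 110  31  34] 832 z 0.0842 rect [676.1 -78.1] [72.2 73.5] 15.3
top [211 123  26  13] 326 z 0.0437 rect [675.   63.3] [62.  29.9] 89.3
top [271 161  18  20] 288 z 0.0872 rect [564.7 -81.1] [22.8 21.7] 4.7
top [206 163  28  18] 321 z 0.0436 rect [563.5  70.5] [63.9 29.6] 77.0
top [120 199  33  30] 705 z 0.0486 rect [454.8 276.6] [63.6 64. ] 77.7
top [260 205  25  25] 488 z 0.0544 rect [448.7 -62.1] [56.9 59.4] 0.3
top [206 207  24  24] 446 z 0.0737 rect [443.9  71.7] [50.9 53.4] 0.5
top [282 242  25  26] 509 z 0.0545 rect [ 356.1 -117.2] [58.  58.2] 26.2
top [243 246  25  25] 497 z 0.0543 rect [347.5 -20.9] [57.7 58.4] 0.3
top [323 256  26  23] 498 z 0.0546 rect [ 326.1 -217. ] [50.1 59.1] 0.6
scene [357 121  40  29] 873 z 0.0469 rect [453.2 277.7] [64.7 68.5] 77.4
scene [217 122  29  28] 651 z 0.0522 rect [347.9 -19.9] [58.1 58.5] 70.4
scene [174 135  31  30] 705 z 0.0521 rect [ 356.9 -116.9] [60.6 58.5] 11.4
scene [275 136  28  34] 815 z 0.0714 rect [444.  72.] [50.6 54.6] 67.7
scene [122 138  33  28] 705 z 0.0521 rect [ 326.6 -218.5] [60.1 52.9] 86.0
scene [213 160  31  31] 786 z 0.0521 rect [450.  -61.6] [58.7 59.7] 34.5
scene [295 192  37  20] 584 z 0.0417 rect [562.7  71.2] [64.2 32.2] 77.4
scene [225 206  26  34] 681 z 0.0856 rect [565.6 -80.4] [22.4 22.7] 70.3
scene [452 217  60  63] 2151 z 0.0976 rect [756.3 320.7] [11.8 31.3] 59.2
scene [317 239  41  29] 708 z 0.0416 rect [675.   63.3] [64.6 30. ] 89.7
scene [239 247  48  56] 2136 z 0.082 rect [676.2 -77.6] [72.6 74.1] 15.8
scene [321 323  40  18] 274 z 0.0509 rect [7.948e+02 7.000e-01] [66.7 10. ] 89.8
scene [ 79 343  81  41] 2285 z 0.0793 rect [ 738.4 -309.8] [98.7 40.1] 70.3
```

View pics/topcrop.png

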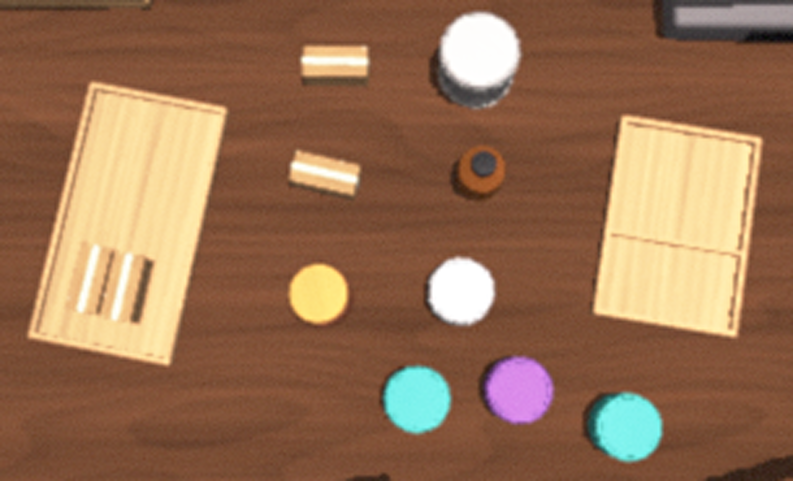

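View pics/scenecrop.png

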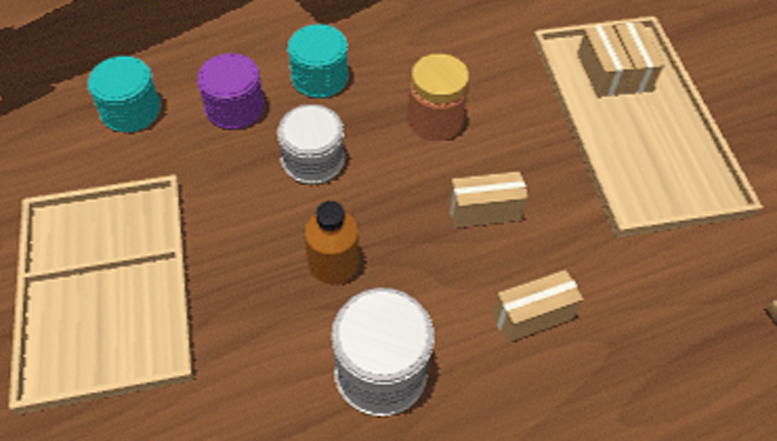

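```bash
python3 - <<'E'
from h import *
# tray rims: wood mask in both views; cast ray of mask pixels at rim z for outer hull
for n,t in (('top','top0'),('scene','scene0')):
    im,d=load(t);P=cloud(n,d)
    hsv=cv2.cvtColor(im,cv2.COLOR_RGB2HSV)
    m=((hsv[...,2]>125)&(hsv[...,0]>8)&(hsv[...,0]<28)&(hsv[...,1]>50)).astype(np.uint8)
    m=cv2.morphologyEx(m,cv2.MORPH_CLOSE,np.ones((5,5)))
    k,l,s,ce=cv2.connectedComponentsWithStats(m)
    for i in range(1,k):
        if s[i,4]<2500 or s[i,4]>12000: continue
        mm=(l==i)&(P[...,2]<.022)&(P[...,2]>-.0)
        v,u=np.where(mm)
        q=np.array([ray(n,a,b,.015)[:2] for a,b in zip(u,v)])*1000
        r=cv2.minAreaRect(q.astype(np.float32)); print(n,s[i],np.round(r[0],1),np.round(r[1],1),round(r[2],1))
    # lower cartons: top points z>.035 of block + paper band
    m=((P[...,2]>.036)&(P[...,2]<.06)&(P[...,0]>.4)&(P[...,0]<.52)&(P[...,1]>.22)&(P[...,1]<.33))
    q=P[m]*1000; r=cv2.minAreaRect(q[:,:2].astype(np.float32)); print('lower',n,np.round(r[0],1),np.round(r[1],1),round(r[2],1), q[:,2].mean())
    v,u=np.where(m); q=np.array([ray(n,a,b,.045)[:2] for a,b in zip(u,v)])*1000
    r=cv2.minAreaRect(q.astype(np.float32)); print('  ray',np.round(r[0],1),np.round(r[1],1),round(r[2],1))
E
```

```text
lower top [454.8 276.8] [65.8 63.9] 77.6 45.32133460520394
  ray [454.7 275.9] [65.7 64.3] 78.3
lower scene [453.2 277.7] [64.7 68.5] 77.4 44.40824186556313
  ray [456.8 274.4] [67.6 73.1] 77.5
```

```bash
python3 - <<'E'
from h import *
for n,t,pp in (('top','top0',[(145,170),(355,180),(200,250)]),('scene','scene0',[(390,180),(130,260),(200,260)])):
    im,d=load(t);P=cloud(n,d)
    hsv=cv2.cvtColor(im,cv2.COLOR_RGB2HSV)
    for u,v in pp: print(hsv[v,u],P[v,u].round(4))
    for name,y0,y1 in (('layer',.17,.40),('split',-.42,-.15)):
        m=((hsv[...,2]>150)&(P[...,1]>y0)&(P[...,1]<y1)&(P[...,0]>.35)&(P[...,0]<.66)&(P[...,2]<.03)).astype(np.uint8)
        k,l,s,ce=cv2.connectedComponentsWithStats(m); i=1+np.argmax(s[1:,4]); m=l==i
        v,u=np.where(m)
        q=np.array([ray(n,a,b,.015)[:2] for a,b in zip(u,v)])*1000
        r=cv2.minAreaRect(q.astype(np.float32)); print(n,name,s[i],np.round(r[0],1),np.round(r[1],1),round(r[2],1),np.round(cv2.boxPoints(r)).tolist())
E
```

```text
[ 21  91 251] [0.572  0.2691 0.0018]
[ 21  92 253] [ 0.5479 -0.279   0.0098]
[ 10 145 125] [ 3.654e-01  1.199e-01 -2.000e-04]Traceback (most recent call last):
  File "<stdin>", line 10, in <module>
  File "h.py", line 9, in ray
    c=eyes.get_calibration(n);K=np.array(c['intrinsics']);T=np.array(c['world_from_camera'])
ValueError: time passes only in moves, steps and waits
```

```bash
python3 - <<'E'
s=open('h.py').read()
s=s.replace("eyes.get_calibration(n)","cal(n)").replace("def snap","_c={}\ndef cal(n):\n    if n not in _c: _c[n]=eyes.get_calibration(n)\n    return _c[n]\ndef snap",1)
open('h.py','w').write(s)
E
python3 - <<'E'
from h import *
for n,t in (('top','top0'),('scene','scene0')):
    im,d=load(t);P=cloud(n,d)
    hsv=cv2.cvtColor(im,cv2.COLOR_RGB2HSV)
    for name,y0,y1 in (('layer',.17,.40),('split',-.42,-.15)):
        m=((hsv[...,2]>150)&(P[...,1]>y0)&(P[...,1]<y1)&(P[...,0]>.35)&(P[...,0]<.66)&(P[...,2]<.03)).astype(np.uint8)
        k,l,s,ce=cv2.connectedComponentsWithStats(m); i=1+np.argmax(s[1:,4]); m=l==i
        v,u=np.where(m)
        q=np.array([ray(n,a,b,.015)[:2] for a,b in zip(u,v)])*1000
        r=cv2.minAreaRect(q.astype(np.float32)); print(n,name,s[i],np.round(r[0],1),np.round(r[1],1),round(r[2],1),np.round(cv2.boxPoints(r)).tolist())
print(robot.get_obs()['time_s'])
E
```

```text
top layer [ 105  137   78  109 4981] [518.7 265.8] [145.2 265.4] 79.3 [[375.0, 219.0], [636.0, 170.0], [663.0, 312.0], [402.0, 362.0]]
top split [ 323  149   66   86 4429] [ 519.  -278.6] [145.6 205.3] 81.1 [[406.0, -335.0], [609.0, -366.0], [632.0, -223.0], [429.0, -191.0]]
scene layer [ 334  118  110  102 5014] [515.8 266. ] [143.6 262.6] 79.3 [[374.0, 220.0], [632.0, 171.0], [658.0, 312.0], [400.0, 361.0]]
scene split [  84  193   87  112 7358] [ 517.3 -278. ] [142.5 201.8] 80.8 [[406.0, -332.0], [606.0, -364.0], [628.0, -224.0], [429.0, -192.0]]
0.1
```

```bash
cat >> h.py <<'E'
def bands(n,im,d,z,box):
    """white paper band blobs on top faces near height z; returns centre, angle (mm,deg)"""
    P=cloud(n,d); x0,x1,y0,y1=box; out=[]
    hsv=cv2.cvtColor(im,cv2.COLOR_RGB2HSV)
    m=((hsv[...,1]<55)&(hsv[...,2]>170)&(abs(P[...,2]-z)<.010)&(P[...,0]>x0)&(P[...,0]<x1)&(P[...,1]>y0)&(P[...,1]<y1)).astype(np.uint8)
    k,l,s,ce=cv2.connectedComponentsWithStats(m)
    for i in range(1,k):
        if s[i,4]<25: continue
        v,u=np.where(l==i); q=np.array([ray(n,a,b,z)[:2] for a,b in zip(u,v)])*1000
        c=q.mean(0); w,e=np.linalg.eigh(np.cov((q-c).T)); a=np.degrees(np.arctan2(e[1,1],e[0,1]))%180
        pr=(q-c)@e[:,1]; out.append((c.round(1),round(a,1),s[i,4],round(np.ptp(pr),1)))
    return out
E
python3 - <<'E'
from h import *
for n,t in (('top','top0'),('scene','scene0')):
    im,d=load(t)
    print(n,bands(n,im,d,.045,(.4,.52,.2,.34)));print(bands(n,im,d,.040,(.5,.75,0,.15)))
E
```

```text
top [(array([459. , 293.6]), np.float64(168.9), np.int32(69), np.float64(63.4)), (array([451.2, 261.5]), np.float64(169.5), np.int32(72), np.float64(63.3))]
[(array([675.9,  62.3]), np.float64(89.8), np.int32(72), np.float64(61.7)), (array([563.7,  69.8]), np.float64(77.5), np.int32(68), np.float64(65.2))]
scene [(array([457.1, 293.9]), np.float64(168.2), np.int32(63), np.float64(62.0)), (array([449.9, 261.3]), np.float64(169.3), np.int32(64), np.float64(64.4))]
[(array([561.9,  71.2]), np.float64(77.3), np.int32(89), np.float64(64.7)), (array([674.1,  62.4]), np.float64(89.3), np.int32(120), np.float64(64.7))]
```

```bash
cat > plan.py <<'E'
import sys
from h import robot,np
from scipy.spatial.transform import Rotation as R
o=robot.get_obs(); p=np.array(o['tcp_pos']); r=R.from_euler('xyz',o['ee_rot'])
print('t',round(o['time_s'],2),'tcp',(p*1000).round(1),'rot deg',r.as_euler('xyz',degrees=True).round(2),'w',round(o['width']*1000,1),'F',np.round(o['contact_force'],1),'q',np.round(o['joints'],2))
for a in sys.argv[1:]:
    x,y,z,yaw=map(float,a.split(','))
    s=r.inv().apply(np.array([x,y,z])-p*1000); t=(r.inv()*R.from_euler('xyz',[180,0,yaw],degrees=True)).as_rotvec()
    print(a,'shift',s.round(1),'turn',t.round(4),'rows>=',round(max(np.linalg.norm(s)/41.7,np.degrees(np.linalg.norm(t))/7.16),1))
E
python3 plan.py 562.5,70.7,150,-12.6
```

```text
t 0.1 tcp [ 245.4 -574.2  247.3] rot deg [-1.799e+02 -1.000e-02  2.314e+01] w 85.3 F [ 0.3  0.2 -0.3] q [-1.29  0.22  1.53  0.    1.39 -0.13]
562.5,70.7,150,-12.6 shift [ 544.9 -468.3   98.2] turn [-1.700e-03  3.000e-04  6.237e-01] rows>= 17.4
```

play_rows:
  deltas:
    - [[30,-26,5,0,0,0.03,1],[60,-52,10,0,0,0.07,1],[90,-78,15,0,0,0.1,1],[120,-103,20,0,0,0.14,1],[150,-129,25,0,0,0.17,1],[180,-155,30,0,0,0.21,1],[210,-181,35,0,0,0.24,1],[240,-206,40,0,0,0.27,1],[270,-232,46,0,0,0.31,1],[300,-258,52,0,0,0.35,1],[330,-284,60,0,0,0.38,1],[360,-310,65,0,0,0.41,1]]
  grip_force: 40

```text
time_s: 1.1
tcp_pos: [0.4546, -0.1455, 0.1821]
ee_rot: [-3.14, 0.001, -0.008]
contact_force: [0.2, -0.2, -1.0]
width: 0.0854
```

```bash
python3 plan.py 562.5,70.7,120,-12.6
```

```text
t 1.1 tcp [ 454.6 -145.5  182.1] rot deg [-1.7988e+02  7.0000e-02 -4.5000e-01] w 85.4 F [ 0.2 -0.2 -1. ] q [-0.48 -0.08  1.97  0.    1.25  1.1 ]
562.5,70.7,120,-12.6 shift [ 106.3 -216.9   62.4] turn [-0.0019  0.0014  0.212 ] rows>= 6.0
```

play_rows:
  deltas:
    - [[15,-31,5,0,0,0.03,1],[30,-62,15,0,0,0.06,1],[45,-93,25,0,0,0.09,1],[60,-124,35,0,0,0.12,1],[76,-155,45,0,0,0.15,1],[91,-186,55,-0.001,0.001,0.18,1],[106,-217,62,-0.002,0.001,0.212,1],[106,-217,62,-0.002,0.001,0.212,1],[106,-217,62,-0.002,0.001,0.212,1]]

```text
time_s: 1.85
tcp_pos: [0.5617, 0.0725, 0.119]
ee_rot: [3.141, 0.003, -0.217]
contact_force: [-0.5, -0.4, -0.3]
width: 0.0852
```

```bash
python3 plan.py 562.5,70.7,22,-12.6; python3 - <<'E'
from h import *
im,d=snap('scene','s1'); c=im[110:320,220:450,::-1]; cv2.imwrite('pics/s1c.png',cv2.resize(c,None,fx=2.5,fy=2.5))
E
```

```text
t 1.85 tcp [561.7  72.5 119. ] rot deg [ 1.7996e+02  1.6000e-01 -1.2410e+01] w 85.2 F [-0.5 -0.4 -0.3] q [-0.01  0.21  1.79 -0.    1.14  1.78]
562.5,70.7,22,-12.6 shift [ 1.4  1.5 97. ] turn [0.0006 0.0027 0.0034] rows>= 2.3
```

View pics/s1c.png

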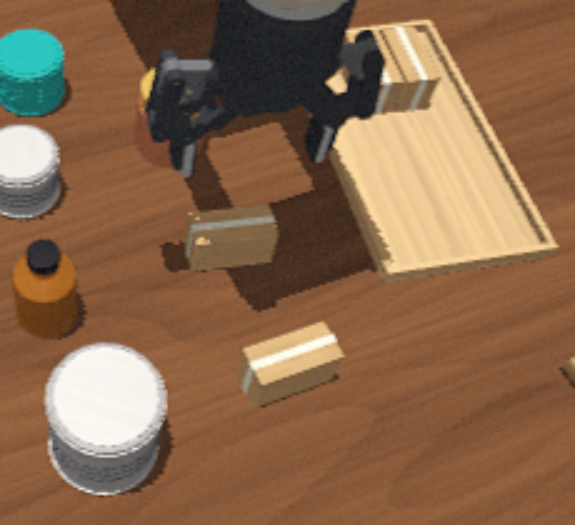

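play_rows:
  deltas:
    - [[1,1.5,25,0,0.003,0.003,1],[1,1.5,50,0,0.003,0.003,1],[1,1.5,75,0,0.003,0.003,1],[1,1.5,92,0,0.003,0.003,1],[1,1.5,97,0,0.003,0.003,1],[1,1.5,97,0,0.003,0.003,1],[1,1.5,97,0,0.003,0.003,0.5],[1,1.5,97,0,0.003,0.003,0.5],[1,1.5,97,0,0.003,0.003,0.5],[1,1.5,97,0,0.003,0.003,0.5],[1,1.5,97,0,0.003,0.003,0.5],[1,1.5,97,0,0.003,0.003,0.5]]

```text
time_s: 2.9
tcp_pos: [0.5638, 0.0694, 0.0246]
ee_rot: [3.141, -0.004, -0.221]
contact_force: [-0.9, -2.5, 7.0]
width: 0.0635
```

```bash
python3 plan.py 562.5,70.7,120,-12.6
```

```text
t 2.9 tcp [563.8  69.4  24.6] rot deg [179.97  -0.26 -12.65] w 63.5 F [-0.9 -2.5  7. ] q [-0.02  0.35  1.83 -0.    0.96  1.78]
562.5,70.7,120,-12.6 shift [ -1.1  -0.9 -95.4] turn [ 0.0005 -0.0045 -0.0008] rows>= 2.3
```

play_rows:
  deltas:
    - [[-1,-1,-15,0,-0.004,0,0.5],[-1,-1,-40,0,-0.004,0,0.5],[-1,-1,-70,0,-0.004,0,0.5],[-1,-1,-96,0,-0.004,0,0.5],[-1,-1,-96,0,-0.004,0,0.5]]

```text
time_s: 3.32
tcp_pos: [0.5666, 0.0709, 0.1273]
ee_rot: [-3.14, -0.011, -0.22]
contact_force: [1.6, 0.8, 0.9]
width: 0.0631
```

```bash
python3 plan.py 472,274,120,-11
```

```text
t 3.32 tcp [566.6  70.9 127.3] rot deg [-179.9    -0.61  -12.63] w 63.1 F [1.6 0.8 0.9] q [-0.01  0.2   1.79 -0.    1.14  1.78]
472,274,120,-11 shift [-136.8 -177.5    6.1] turn [-0.0016 -0.0107 -0.0284] rows>= 5.4
```

play_rows:
  deltas:
    - [[-15,-19,1,0,-0.005,0,0.5],[-32,-42,2,0,-0.01,-0.01,0.5],[-52,-67,3,-0.001,-0.01,-0.01,0.5],[-72,-93,4,-0.001,-0.01,-0.02,0.5],[-92,-119,5,-0.001,-0.01,-0.02,0.5],[-112,-145,6,-0.001,-0.01,-0.025,0.5],[-126,-164,6,-0.001,-0.01,-0.028,0.5],[-134,-174,6,-0.001,-0.01,-0.028,0.5],[-137,-177.5,6,-0.001,-0.01,-0.028,0.5],[-137,-177.5,6,-0.001,-0.01,-0.028,0.5],[-137,-177.5,6,-0.001,-0.01,-0.028,0.5]]

```text
time_s: 4.23
tcp_pos: [0.4722, 0.2733, 0.1201]
ee_rot: [-3.142, -0.001, -0.192]
contact_force: [-0.1, 0.2, -1.2]
width: 0.0631
```

```bash
python3 plan.py 472,274,72,-11; python3 - <<'E'
from h import *
im,d=snap('scene','s2'); c=im[50:220,310:450,::-1]; cv2.imwrite('pics/s2c.png',cv2.resize(c,None,fx=3.5,fy=3.5))
print(bands('scene',im,d,.137,(.35,.6,.15,.4)))
E
```

```text
t 4.23 tcp [472.2 273.3 120.1] rot deg [-1.800e+02 -6.000e-02 -1.103e+01] w 63.1 F [-0.1  0.2 -1.2] q [ 0.38  0.16  1.85 -0.    1.13  2.14]
472,274,72,-11 shift [-0.4 -0.6 48.1] turn [-0.0001 -0.0011 -0.0005] rows>= 1.2
[]
```

View pics/s2c.png

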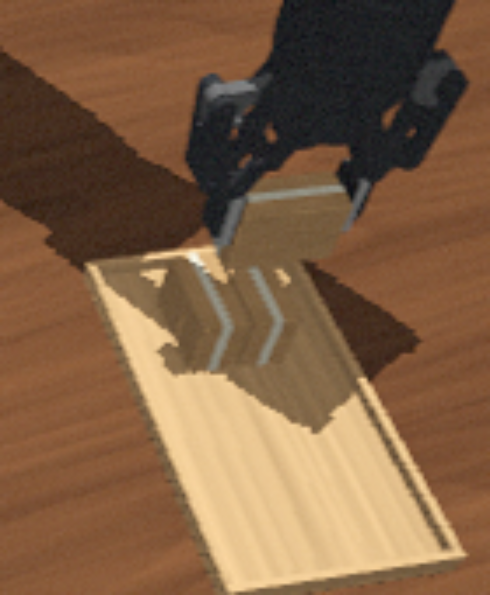

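```bash
python3 - <<'E'
from h import *
im,d=load('s2');P=cloud('scene',d)*1000
a=np.radians(-11.03);ex=np.array([np.cos(a),np.sin(a)]);ey=np.array([-np.sin(a),np.cos(a)])
t=np.array([472.2,273.3])
q=(P[110:122,383:405,:2]-t)
f=q@ex; print(np.median(f),f.std(),np.median(f,0).round(1),P[110:122,383:405,2].mean())
# all carton points: extents
m=(abs(P[...,2]-120)<30)&(abs((P[...,:2]-t)@ex)<25)&(abs((P[...,:2]-t)@ey)<33)
z=P[m][:,2]; print(np.percentile(z,[1,99]).round(1))
top=m&(P[...,2]>134); g=P[top][:,:2]-t; print('top',len(g),np.percentile(g@ex,[1,50,99]).round(1),np.percentile(g@ey,[1,99]).round(1))
# lower front faces in scene0
im,d=load('scene0');P=cloud('scene',d)*1000
c=np.array([454.2,277.6]);g=(P[...,:2]-c)
m=(P[...,2]>18)&(P[...,2]<38)&(abs(g@ex)<45)&(abs(g@ey)<40)
print('lower front',np.percentile((g@ex)[m],[50,80,90]).round(1))
E
```

```text
13.555938776996285 29.8346110856379 [13.4 13.6 13.7 13.4 13.7 13.5 13.4 13.2 13.3 13.3 14.2 13.2 13.6 13.7
 13.4 13.7 13.5 14.2 13.9 13.8 13.1 13.8] 123.64254008995772
[ 97.1 145.8]
top 350 [-15.4   1.3  14.7] [-31.7  32.6]
lower front [30.1 31.4 32. ]
```

play_rows:
  deltas:
    - [[-1.3,-0.3,15,0,-0.001,0,0.5],[-1.3,-0.3,30,0,-0.001,0,0.5],[-1.3,-0.3,40,0,-0.001,0,0.5],[-1.3,-0.3,46,0,-0.001,0,0.5],[-1.3,-0.3,47,0,-0.001,0,0.5],[-1.3,-0.3,48,0,-0.001,0,0.5],[-1.3,-0.3,48,0,-0.001,0,0.5]]

```text
time_s: 4.87
tcp_pos: [0.4718, 0.2735, 0.0725]
ee_rot: [-3.141, -0.001, -0.194]
contact_force: [0.5, 0.7, -1.2]
width: 0.0636
```

```bash
python3 plan.py 471,274.3,70,-11
```

```text
t 4.87 tcp [471.8 273.5  72.5] rot deg [-1.7997e+02 -4.0000e-02 -1.1100e+01] w 63.6 F [ 0.5  0.7 -1.2] q [0.38 0.23 1.87 0.   1.04 2.15]
471,274.3,70,-11 shift [-0.9 -0.7  2.5] turn [-0.0005 -0.0007 -0.0017] rows>= 0.1
```

play_rows:
  deltas:
    - [[-0.7,-0.6,0,0,-0.001,-0.001,0.5],[-0.7,-0.6,1,0,-0.001,-0.001,0.5],[-0.7,-0.6,2,0,-0.001,-0.001,0.5],[-0.7,-0.6,2.6,0,-0.001,-0.001,0.5],[-0.7,-0.6,2.6,0,-0.001,-0.001,0.5]]

```text
time_s: 5.28
tcp_pos: [0.4712, 0.2742, 0.0699]
ee_rot: [-3.141, 0.0, -0.192]
contact_force: [0.1, 0.0, -1.0]
width: 0.0635
```

```bash
python3 plan.py 471,274.3,70,-11
```

```text
t 5.28 tcp [471.2 274.2  69.9] rot deg [-1.7997e+02  2.0000e-02 -1.1030e+01] w 63.5 F [ 0.1  0.  -1. ] q [0.38 0.23 1.87 0.   1.03 2.15]
471,274.3,70,-11 shift [-0.2 -0.  -0.1] turn [-0.0005  0.0003 -0.0005] rows>= 0.0
```

play_rows:
  deltas:
    - [[0,0,0.7,0,0,0,0.5],[0,0,1,0,0,0,0.5],[0,0,1.2,0,0,0,0.5],[0,0,1.2,0,0,0,0.5]]

```text
time_s: 5.62
tcp_pos: [0.4714, 0.2743, 0.0696]
ee_rot: [-3.141, 0.0, -0.192]
contact_force: [-2.7, -2.2, 6.6]
width: 0.0634
```

play_rows:
  deltas:
    - [[0,0,-0.3,0,0,0,0.8],[0,0,-0.3,0,0,0,0.85],[0,0,-0.3,0,0,0,1],[0,0,-0.3,0,0,0,1],[0,0,-0.3,0,0,0,1],[0,0,-20,0,0,0,1],[0,0,-50,0,0,0,1],[0,0,-80,0,0,0,1],[0,0,-80,0,0,0,1]]

```text
time_s: 6.37
tcp_pos: [0.475, 0.2758, 0.1561]
ee_rot: [-3.136, -0.009, -0.192]
contact_force: [0.9, 0.2, 0.2]
width: 0.0853
```

```bash
python3 plan.py 675,63,110,-0.4 ; python3 - <<'E'
from h import *
im,d=snap('scene','s3'); c=im[90:230,310:450,::-1]; cv2.imwrite('pics/s3c.png',cv2.resize(c,None,fx=3.5,fy=3.5))
E
```

```text
t 6.37 tcp [475.  275.8 156.1] rot deg [-179.66   -0.49  -11.01] w 85.3 F [0.9 0.2 0.2] q [0.38 0.12 1.82 0.   1.19 2.15]
675,63,110,-0.4 shift [236.5 171.   47.1] turn [-0.0052 -0.0091 -0.1852] rows>= 7.1
```

View pics/s3c.png

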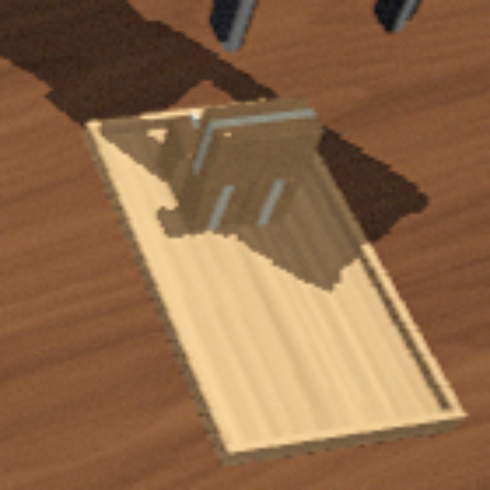

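play_rows:
  deltas:
    - [[25,18,0,0,-0.005,-0.02,1],[54,39,0,-0.003,-0.009,-0.04,1],[84,61,0,-0.005,-0.009,-0.07,1],[114,82,5,-0.005,-0.009,-0.1,1],[144,104,15,-0.005,-0.009,-0.12,1],[174,126,25,-0.005,-0.009,-0.15,1],[204,147,35,-0.005,-0.009,-0.17,1],[225,163,45,-0.005,-0.009,-0.185,1],[234,169,47,-0.005,-0.009,-0.185,1],[236.5,171,47,-0.005,-0.009,-0.185,1],[236.5,171,47,-0.005,-0.009,-0.185,1]]

```text
time_s: 7.33
tcp_pos: [0.6732, 0.0622, 0.1061]
ee_rot: [3.141, 0.004, -0.009]
contact_force: [-0.2, -0.0, 1.4]
width: 0.0855
```

```bash
python3 plan.py 675,63,22.5,-0.4; python3 - <<'E'
from h import *
im,d=snap('top','t4');a=np.radians(-11);ex=np.array([np.cos(a),np.sin(a)]);ey=np.array([-np.sin(a),np.cos(a)])
im2,d2=snap('scene','s4')
c=np.array([454.2,277.6])
for n,D,I in(('top',d,im),('scene',d2,im2)):
    P=cloud(n,D)*1000
    m=(P[...,2]>78)&(P[...,2]<96)&(P[...,0]>400)&(P[...,0]<520)&(P[...,1]>220)&(P[...,1]<330)
    g=P[m][:,:2]-c; r=cv2.minAreaRect(P[m][:,:2].astype(np.float32)); print(n,r, 'ex',np.percentile(g@ex,[2,98]).round(1),'ey',np.percentile(g@ey,[2,98]).round(1),P[m][:,2].mean())
    print(bands(n,I,D,.085,(.4,.52,.2,.34)))
cv2.imwrite('pics/t4c.png',cv2.resize(im[120:260,90:300,::-1],None,fx=3.5,fy=3.5))
E
```

```text
t 7.33 tcp [673.2  62.2 106.1] rot deg [179.97   0.25  -0.5 ] w 85.5 F [-0.2 -0.   1.4] q [-0.02  0.47  1.49 -0.    1.19  1.56]
675,63,22.5,-0.4 shift [ 2.2 -0.8 83.6] turn [ 0.0005  0.0044 -0.0017] rows>= 2.0
top ((474.00592041015625, 288.1650390625), (34.710872650146484, 29.976144790649414), 79.13980865478516) ex [ 2.9 31.9] ey [-1.6 30.9] 85.4588966939191
[(array([474., 289.]), np.float64(79.1), np.int32(45), np.float64(32.8))]Traceback (most recent call last):
  File "<stdin>", line 8, in <module>
    return _quantile_unchecked(
        a, q, axis, out, overwrite_input, method, keepdims, weights)
    return _ureduce(a,
                    func=_quantile_ureduce_func,
    ...<5 lines>...
                    overwrite_input=overwrite_input,
                    method=method)
    r = func(a, **kwargs)
    result = _quantile(arr,
                       quantiles=q,
    ...<2 lines>...
                       out=out,
                       weights=wgt)
    slices_having_nans = np.isnan(arr[-1, ...])
                                  ~~~^^^^^^^^^
IndexError: index -1 is out of bounds for axis 0 with size 0
```

play_rows:
  deltas:
    - [[2,-0.5,25,0,0.004,-0.002,1],[2,-0.5,50,0,0.004,-0.002,1],[2,-0.5,70,0,0.004,-0.002,1],[2,-0.5,81,0,0.004,-0.002,1],[2,-0.5,83,0,0.004,-0.002,1],[2,-0.5,83,0,0.004,-0.002,0.5],[2,-0.5,83,0,0.004,-0.002,0.5],[2,-0.5,83,0,0.004,-0.002,0.5],[2,-0.5,83,0,0.004,-0.002,0.5],[2,-0.5,83,0,0.004,-0.002,0.5],[2,-0.5,83,0,0.004,-0.002,0.5]]

```text
time_s: 8.35
tcp_pos: [0.6762, 0.0642, 0.0262]
ee_rot: [3.141, -0.004, -0.005]
contact_force: [-0.4, 1.8, 6.4]
width: 0.0634
```

```bash
python3 plan.py 675,63,150,-0.4 438,280,150,-11
```

```text
t 8.35 tcp [676.2  64.2  26.2] rot deg [179.99  -0.24  -0.26] w 63.4 F [-0.4  1.8  6.4] q [-0.02  0.57  1.51 -0.    1.05  1.55]
675,63,150,-0.4 shift [  -0.7    1.3 -123.8] turn [ 0.0002 -0.0041  0.0024] rows>= 3.0
438,280,150,-11 shift [-238.7 -214.6 -124.8] turn [-0.0002 -0.0041  0.1874] rows>= 8.3
```

play_rows:
  deltas:
    - [[-1,1,-20,0,-0.004,0,0.5],[-1,1,-55,0,-0.004,0,0.5],[-1,1,-90,0,-0.004,0,0.5],[-8,-6,-118,0,-0.004,0,0.5],[-28,-25,-125,0,-0.004,0.02,0.5],[-54,-48,-125,0,-0.004,0.04,0.5],[-80,-72,-125,0,-0.004,0.06,0.5],[-107,-96,-125,0,-0.004,0.085,0.5],[-134,-120,-125,0,-0.004,0.11,0.5],[-160,-144,-125,0,-0.004,0.13,0.5],[-187,-168,-125,0,-0.004,0.15,0.5],[-212,-190,-125,0,-0.004,0.17,0.5]]

```text
time_s: 9.35
tcp_pos: [0.4628, 0.2561, 0.1504]
ee_rot: [-3.141, -0.0, -0.176]
contact_force: [-0.2, 1.0, -0.8]
width: 0.0635
```

```bash
python3 plan.py 438,280.5,125,-11
```

```text
t 9.35 tcp [462.8 256.1 150.4] rot deg [-179.98   -0.    -10.08] w 63.5 F [-0.2  1.  -0.8] q [0.36 0.08 1.87 0.   1.19 2.1 ]
438,280.5,125,-11 shift [-28.7 -19.6  25.4] turn [-0.0004 -0.0001  0.0161] rows>= 1.0
```

play_rows:
  deltas:
    - [[-15,-10,3,0,0,0.008,0.5],[-25,-17,12,0,0,0.016,0.5],[-28,-19,20,0,0,0.016,0.5],[-28.7,-19.6,25,0,0,0.016,0.5],[-28.7,-19.6,25,0,0,0.016,0.5],[-28.7,-19.6,25,0,0,0.016,0.5]]

```text
time_s: 9.85
tcp_pos: [0.4384, 0.2797, 0.125]
ee_rot: [3.141, 0.001, -0.193]
contact_force: [0.7, -0.1, 0.2]
width: 0.0636
```

```bash
python3 plan.py 437.5,280.8,75,-11; python3 - <<'E'
from h import *
o=robot.get_obs();t=o['tcp_pos'][:2]*1000
a=o['ee_rot'][2];ex=np.array([np.cos(a),np.sin(a)]);ey=np.array([-np.sin(a),np.cos(a)])
im,d=snap('scene','s5');P=cloud('scene',d)*1000
g=P[...,:2]-t
m=(P[...,2]>105)&(P[...,2]<135)&(abs(g@ex-14)<6)&(abs(g@ey)<25); print('front',m.sum(),np.median((g@ex)[m]))
c=np.array([454.2,277.6]);g=P[...,:2]-c
m=(P[...,2]>55)&(P[...,2]<80)&(abs(g@ex-32)<8)&(abs(g@ey)<28); print('A front rel c',m.sum(),np.median((g@ex)[m]))
m=(P[...,2]>15)&(P[...,2]<40)&(abs(g@ex-32)<8)&(abs(g@ey)<28); print('lower front rel c',m.sum(),np.median((g@ex)[m]))
cv2.imwrite('pics/s5c.png',cv2.resize(im[60:220,310:450,::-1],None,fx=3.5,fy=3.5))
E
```

```text
t 9.85 tcp [438.4 279.7 125. ] rot deg [ 1.7997e+02  3.0000e-02 -1.1030e+01] w 63.6 F [ 0.7 -0.1  0.2] q [ 0.42  0.1   1.91 -0.    1.14  2.18]
437.5,280.8,75,-11 shift [-1.1 -0.9 50. ] turn [ 0.0005  0.0005 -0.0006] rows>= 1.2
front 258 13.788671640192199
A front rel c 201 31.038742775659788
lower front rel c 186 31.007568592218654
```

View pics/s5c.png

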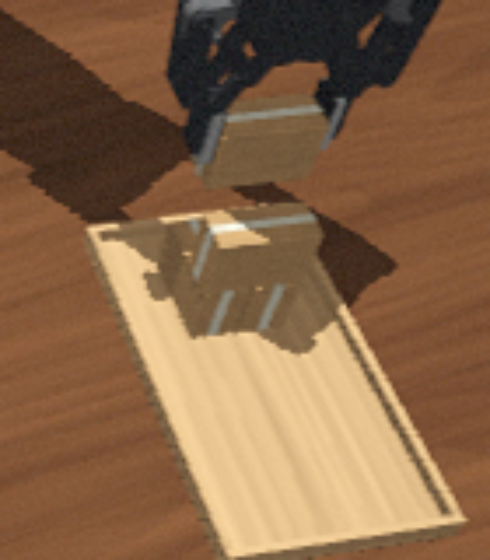

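play_rows:
  deltas:
    - [[-0.8,-0.8,15,0,0,0,0.5],[-0.8,-0.8,30,0,0,0,0.5],[-0.8,-0.8,42,0,0,0,0.5],[-0.8,-0.8,48,0,0,0,0.5],[-0.8,-0.8,50,0,0,0,0.5],[-0.8,-0.8,50,0,0,0,0.5],[-0.8,-0.8,50,0,0,0,0.5]]

```text
time_s: 10.48
tcp_pos: [0.4387, 0.2808, 0.0759]
ee_rot: [-3.141, -0.001, -0.193]
contact_force: [0.5, -0.1, 0.6]
width: 0.0633
```

```bash
python3 plan.py 437.7,280.8,71.5,-11
```

```text
t 10.48 tcp [438.7 280.8  75.9] rot deg [-1.7997e+02 -4.0000e-02 -1.1070e+01] w 63.3 F [ 0.5 -0.1  0.6] q [ 0.42  0.17  1.93 -0.    1.04  2.18]
437.7,280.8,71.5,-11 shift [-1.   0.2  4.4] turn [-0.0005 -0.0008 -0.0011] rows>= 0.1
```

play_rows:
  deltas:
    - [[-1,0.1,1,0,0,0,0.5],[-1,0.1,2,0,0,0,0.5],[-1,0.1,3,0,0,0,0.5],[-1,0.1,4,0,0,0,0.5],[-1,0.1,4.5,0,0,0,0.5],[-1,0.1,5,0,0,0,0.5],[-1,0.1,5,0,0,0,0.5]]

```text
time_s: 11.07
tcp_pos: [0.4377, 0.281, 0.0712]
ee_rot: [-3.141, -0.001, -0.193]
contact_force: [-1.9, -0.4, 3.1]
width: 0.0633
```

```bash
python3 plan.py 437.7,280.8,71.5,-11
```

```text
t 11.07 tcp [437.7 281.   71.2] rot deg [-1.7997e+02 -4.0000e-02 -1.1060e+01] w 63.3 F [-1.9 -0.4  3.1] q [ 0.42  0.18  1.94 -0.    1.03  2.18]
437.7,280.8,71.5,-11 shift [ 0.   0.2 -0.3] turn [-0.0005 -0.0007 -0.0011] rows>= 0.0
```

Contact (3 N). Release and lift, then head to the tin.

play_rows:
  deltas:
    - [[0,0,0,0,0,0,0.8],[0,0,0,0,0,0,0.85],[0,0,0,0,0,0,1],[0,0,0,0,0,0,1],[0,0,0,0,0,0,1],[0,0,-15,0,0,0,1],[0,0,-45,0,0,0,1],[0,0,-75,0,0,0,1],[0,0,-85,0,0,0,1],[0,0,-85,0,0,0,1]]

```text
time_s: 11.9
tcp_pos: [0.4399, 0.282, 0.1598]
ee_rot: [-3.137, -0.006, -0.193]
contact_force: [-0.4, -0.3, -0.2]
width: 0.0853
```

```bash
python3 plan.py 449.5,-61.8,120,-11
```

```text
t 11.9 tcp [439.9 282.  159.8] rot deg [-179.75   -0.36  -11.06] w 85.3 F [-0.4 -0.3 -0.2] q [0.42 0.05 1.89 0.   1.2  2.18]
449.5,-61.8,120,-11 shift [ 75.1 335.7  38.8] turn [-0.0044 -0.0062 -0.001 ] rows>= 8.3
```

play_rows:
  deltas:
    - [[6,25,0,0,-0.006,0,1],[13,58,0,-0.002,-0.006,0,1],[21,92,0,-0.004,-0.006,0,1],[29,127,0,-0.004,-0.006,0,1],[37,162,0,-0.004,-0.006,0,1],[45,197,5,-0.004,-0.006,0,1],[53,232,10,-0.004,-0.006,0,1],[61,267,20,-0.004,-0.006,0,1],[68,300,30,-0.004,-0.006,0,1],[73,324,38,-0.004,-0.006,0,1],[75,335,39,-0.004,-0.006,0,1],[75,336,39,-0.004,-0.006,0,1]]

```text
time_s: 12.9
tcp_pos: [0.448, -0.0635, 0.1179]
ee_rot: [-3.141, 0.003, -0.196]
contact_force: [0.3, 0.4, 0.7]
width: 0.0856
```

```bash
python3 plan.py 449.5,-61.8,28,-11;  python3 - <<'E'
from h import *
im,d=snap('top','t6');a=np.radians(-11);ex=np.array([np.cos(a),np.sin(a)]);ey=np.array([-np.sin(a),np.cos(a)])
im2,d2=snap('scene','s6')
c=np.array([454.2,277.6])
for n,D,I in(('top',d,im),('scene',d2,im2)):
    P=cloud(n,D)*1000
    m=(P[...,2]>78)&(P[...,2]<96)&(P[...,0]>400)&(P[...,0]<520)&(P[...,1]>220)&(P[...,1]<330)
    if m.sum()>5:
        g=P[m][:,:2]-c; r=cv2.minAreaRect(P[m][:,:2].astype(np.float32)); print(n,np.round(r[0],1),np.round(r[1],1),round(r[2],1), 'ex',np.percentile(g@ex,[2,98]).round(1),'ey',np.percentile(g@ey,[2,98]).round(1),P[m][:,2].mean())
    print(bands(n,I,D,.085,(.4,.52,.2,.34)))
A=cv2.resize(im[120:260,90:300,::-1],(420,280)); B=cv2.resize(im2[90:230,310:450,::-1],(280,280)); C=cv2.resize(im2[90:230,190:330,::-1],(280,280))
cv2.imwrite('pics/c6.png',np.vstack([np.hstack([A,np.zeros((280,140,3),np.uint8)]),np.hstack([B,C])]))
E
```

```text
t 12.9 tcp [448.  -63.5 117.9] rot deg [-179.97    0.18  -11.24] w 85.6 F [0.3 0.4 0.7] q [-0.32 -0.06  2.08  0.    1.12  1.45]
449.5,-61.8,28,-11 shift [ 1.5 -1.9 89.9] turn [-0.0005  0.0031 -0.0042] rows>= 2.2
top [454.4 276.7] [65.7 64.3] 79.3 ex [-30.3  31.3] ey [-32.3  30.1] 85.43931549981606
[(array([471.2, 273.7]), np.float64(79.5), np.int32(80), np.float64(64.3)), (array([437.7, 279.7]), np.float64(79.1), np.int32(78), np.float64(64.0))]
scene [453.4 277.2] [65.9 66.4] 78.7 ex [-30.2  31.7] ey [-31.8  30.3] 84.71735687859365
[(array([435.3, 280.4]), np.float64(79.2), np.int32(64), np.float64(64.4)), (array([468.9, 273.9]), np.float64(79.4), np.int32(65), np.float64(64.8))]
```

View pics/c6.png

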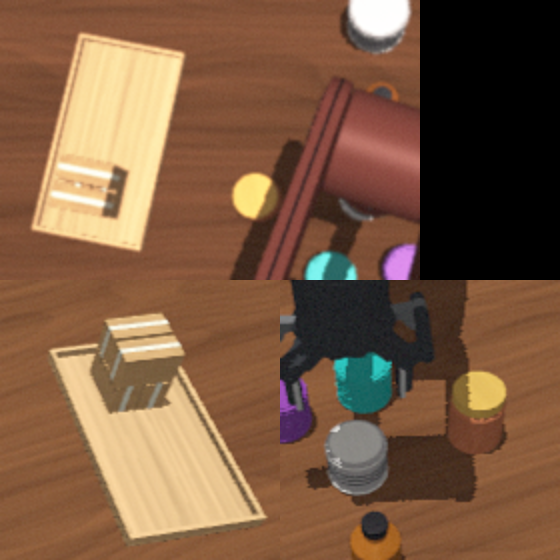

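play_rows:
  deltas:
    - [[1.5,-1.9,25,0,0.003,-0.004,1],[1.5,-1.9,50,0,0.003,-0.004,1],[1.5,-1.9,75,0,0.003,-0.004,1],[1.5,-1.9,87,0,0.003,-0.004,1],[1.5,-1.9,90,0,0.003,-0.004,1],[1.5,-1.9,90,0,0.003,-0.004,0.4],[1.5,-1.9,90,0,0.003,-0.004,0.4],[1.5,-1.9,90,0,0.003,-0.004,0.4],[1.5,-1.9,90,0,0.003,-0.004,0.4],[1.5,-1.9,90,0,0.003,-0.004,0.4],[1.5,-1.9,90,0,0.003,-0.004,0.4],[1.5,-1.9,90,0,0.003,-0.004,0.4]]

```text
time_s: 14.0
tcp_pos: [0.4519, -0.06, 0.0305]
ee_rot: [-3.14, -0.004, -0.19]
contact_force: [0.6, 2.7, 7.0]
width: 0.0593
```

```bash
python3 plan.py 449.5,-61.8,150,-11 586,252.5,140,-11
```

```text
t 14.0 tcp [451.9 -60.   30.5] rot deg [-179.92   -0.26  -10.91] w 59.3 F [0.6 2.7 7. ] q [-0.31  0.11  2.12  0.    0.92  1.45]
449.5,-61.8,150,-11 shift [  -1.5    2.1 -119.5] turn [-0.0014 -0.0045  0.0016] rows>= 2.9
586,252.5,140,-11 shift [  73.  -332.4 -108.7] turn [-0.0014 -0.0045  0.0016] rows>= 8.6
```

play_rows:
  deltas:
    - [[-1,2,-20,0,-0.004,0,0.4],[-1,2,-55,0,-0.004,0,0.4],[-1,2,-90,0,-0.004,0,0.4],[3,-14,-108,0,-0.004,0,0.4],[10,-44,-109,0,-0.004,0,0.4],[17,-78,-109,0,-0.004,0,0.4],[25,-112,-109,0,-0.004,0,0.4],[32,-146,-109,0,-0.004,0,0.4],[40,-180,-109,0,-0.004,0,0.4],[47,-214,-109,0,-0.004,0,0.4],[54,-248,-109,0,-0.004,0,0.4],[62,-282,-109,0,-0.004,0,0.4]]

```text
time_s: 15.0
tcp_pos: [0.5657, 0.2068, 0.1401]
ee_rot: [-3.14, -0.0, -0.19]
contact_force: [1.2, -0.8, -1.0]
width: 0.0594
```

```bash
python3 plan.py 586,252.5,60,-11
```

```text
t 15.0 tcp [565.7 206.8 140.1] rot deg [-1.7994e+02 -1.0000e-02 -1.0900e+01] w 59.4 F [ 1.2 -0.8 -1. ] q [0.22 0.26 1.69 0.   1.19 1.98]
586,252.5,60,-11 shift [ 11.2 -48.7  80.1] turn [-0.0011 -0.0001  0.0017] rows>= 2.3
```

play_rows:
  deltas:
    - [[6,-25,5,0,0,0,0.4],[10,-41,15,0,0,0,0.4],[11,-48,35,0,0,0,0.4],[11,-49,60,0,0,0,0.4],[11,-49,78,0,0,0,0.4],[11,-49,90,0,0,0,0.4],[11,-49,97,0,0,0,0.4],[11,-49,100,0,0,0,0.4],[11,-49,101,0,0,0,0.4],[11,-49,101,0,0,0,0.4]]

```text
time_s: 15.83
tcp_pos: [0.5866, 0.2529, 0.0401]
ee_rot: [-3.14, -0.001, -0.191]
contact_force: [-0.3, -0.1, -1.2]
width: 0.0592
```

```bash
python3 plan.py 586,252.5,35.5,-11
```

```text
t 15.83 tcp [586.6 252.9  40.1] rot deg [-1.799e+02 -8.000e-02 -1.092e+01] w 59.2 F [-0.3 -0.1 -1.2] q [0.28 0.47 1.63 0.   1.04 2.04]
586,252.5,35.5,-11 shift [-0.5  0.5  4.6] turn [-0.0018 -0.0015  0.0013] rows>= 0.1
```

play_rows:
  deltas:
    - [[0,0,1,0,0,0,0.4],[0,0,2,0,0,0,0.4],[0,0,3,0,0,0,0.4],[0,0,4,0,0,0,0.4],[0,0,5,0,0,0,0.4],[0,0,5.5,0,0,0,0.4],[0,0,5.5,0,0,0,0.4]]

```text
time_s: 16.42
tcp_pos: [0.5868, 0.253, 0.0356]
ee_rot: [-3.14, -0.002, -0.191]
contact_force: [-3.9, -0.3, 5.4]
width: 0.0593
```

play_rows:
  deltas:
    - [[0,0,0,0,0,0,0.75],[0,0,0,0,0,0,0.8],[0,0,0,0,0,0,1],[0,0,0,0,0,0,1],[0,0,0,0,0,0,1],[0,0,-15,0,0,0,1],[0,0,-45,0,0,0,1],[0,0,-80,0,0,0,1],[0,0,-110,0,0,0,1],[0,0,-115,0,0,0,1]]

```text
time_s: 17.25
tcp_pos: [0.5904, 0.254, 0.1591]
ee_rot: [-3.135, -0.012, -0.191]
contact_force: [0.4, -0.2, 1.3]
width: 0.0848
```

```bash
python3 plan.py 565,-80.8,140,-9
```

```text
t 17.25 tcp [590.4 254.  159.1] rot deg [-179.6    -0.68  -10.92] w 84.8 F [ 0.4 -0.2  1.3] q [0.28 0.33 1.57 0.   1.23 2.04]
565,-80.8,140,-9 shift [ 38.3 333.6  17.2] turn [-0.0068 -0.012  -0.0334] rows>= 8.1
```

play_rows:
  deltas:
    - [[3,25,0,-0.003,-0.012,0,1],[7,58,0,-0.006,-0.012,-0.005,1],[11,92,0,-0.006,-0.012,-0.01,1],[15,127,0,-0.006,-0.012,-0.015,1],[19,162,0,-0.006,-0.012,-0.02,1],[23,197,5,-0.006,-0.012,-0.025,1],[27,232,8,-0.006,-0.012,-0.03,1],[31,267,12,-0.006,-0.012,-0.033,1],[35,300,16,-0.006,-0.012,-0.033,1],[38,323,17,-0.006,-0.012,-0.033,1],[38,333,17,-0.006,-0.012,-0.033,1],[38,334,17,-0.006,-0.012,-0.033,1]]

```text
time_s: 18.25
tcp_pos: [0.5645, -0.0831, 0.1407]
ee_rot: [-3.141, -0.0, -0.16]
contact_force: [0.7, 0.2, -0.4]
width: 0.0857
```

```bash
python3 plan.py 565,-80.8,34,-9;  python3 - <<'E'
from h import *
im2,d2=snap('scene','s7');cv2.imwrite('pics/s7.png',cv2.resize(im2[90:270,190:450,::-1],None,fx=2.5,fy=2.5))
E
```

```text
t 18.25 tcp [564.5 -83.1 140.7] rot deg [-1.7997e+02 -2.0000e-02 -9.1900e+00] w 85.7 F [ 0.7  0.2 -0.4] q [-0.28  0.19  1.77  0.    1.18  1.45]
565,-80.8,34,-9 shift [ 1.000e-01 -2.300e+00  1.067e+02] turn [-0.0005 -0.0004 -0.0034] rows>= 2.6
```

View pics/s7.png

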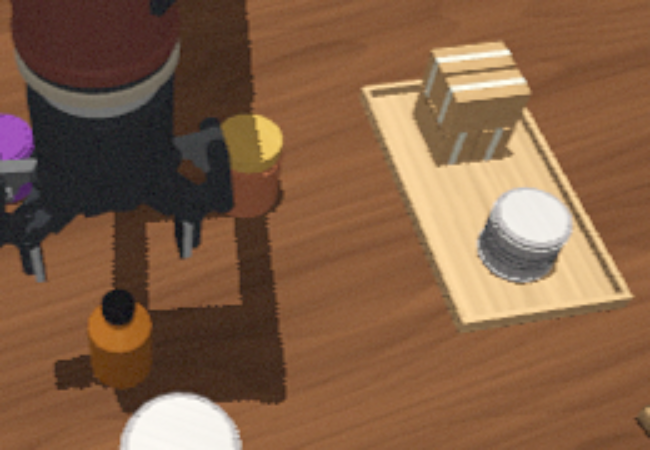

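play_rows:
  deltas:
    - [[0,-2.3,20,0,0,-0.003,1],[0,-2.3,45,0,0,-0.003,1],[0,-2.3,70,0,0,-0.003,1],[0,-2.3,92,0,0,-0.003,1],[0,-2.3,102,0,0,-0.003,1],[0,-2.3,105,0,0,-0.003,1],[0,-2.3,105,0,0,-0.003,0.3],[0,-2.3,105,0,0,-0.003,0.3],[0,-2.3,105,0,0,-0.003,0.3],[0,-2.3,105,0,0,-0.003,0.3],[0,-2.3,105,0,0,-0.003,0.3],[0,-2.3,105,0,0,-0.003,0.3]]

```text
time_s: 19.3
tcp_pos: [0.5667, -0.0797, 0.0377]
ee_rot: [-3.141, -0.004, -0.157]
contact_force: [-0.5, 0.7, 7.3]
width: 0.0449
```

play_rows:
  deltas:
    - [[0,0,0,0,0,0,0.3],[0,0,0,0,0,0,0.3]]

```text
time_s: 19.47
tcp_pos: [0.5671, -0.0799, 0.0384]
ee_rot: [-3.141, -0.005, -0.157]
contact_force: [0.3, -0.4, -1.1]
width: 0.0446
```

```bash
python3 plan.py 461.2,-269.2,150,-9
```

```text
t 19.47 tcp [567.1 -79.9  38.4] rot deg [-179.95   -0.29   -8.99] w 44.6 F [ 0.3 -0.4 -1.1] q [-0.28  0.34  1.81  0.    0.99  1.45]
461.2,-269.2,150,-9 shift [ -74.5  203.4 -112.2] turn [-0.0008 -0.0051  0.0002] rows>= 5.8
```

play_rows:
  deltas:
    - [[0,0,-15,0,-0.003,0,0.3],[0,0,-45,0,-0.005,0,0.3],[0,0,-80,0,-0.005,0,0.3],[-4,11,-105,0,-0.005,0,0.3],[-14,37,-112,0,-0.005,0,0.3],[-25,68,-112,0,-0.005,0,0.3],[-37,100,-112,0,-0.005,0,0.3],[-48,132,-112,0,-0.005,0,0.3],[-60,163,-112,0,-0.005,0,0.3],[-68,186,-112,0,-0.005,0,0.3],[-73,199,-112,0,-0.005,0,0.3],[-74,203,-112,0,-0.005,0,0.3]]

```text
time_s: 20.47
tcp_pos: [0.4602, -0.2708, 0.1495]
ee_rot: [-3.141, 0.001, -0.16]
contact_force: [0.5, 0.3, -1.0]
width: 0.0445
```

```bash
python3 plan.py 461.2,-269.2,48,-9
```

```text
t 20.47 tcp [ 460.2 -270.8  149.5] rot deg [-1.7997e+02  4.0000e-02 -9.1500e+00] w 44.5 F [ 0.5  0.3 -1. ] q [-0.68  0.1   1.86  0.    1.19  1.05]
461.2,-269.2,48,-9 shift [  0.9  -1.7 101.5] turn [-0.0005  0.0007 -0.0026] rows>= 2.4
```

play_rows:
  deltas:
    - [[0.9,-1.7,20,0,0,-0.002,0.3],[0.9,-1.7,45,0,0,-0.002,0.3],[0.9,-1.7,70,0,0,-0.002,0.3],[0.9,-1.7,88,0,0,-0.002,0.3],[0.9,-1.7,97,0,0,-0.002,0.3],[0.9,-1.7,100,0,0,-0.002,0.3],[0.9,-1.7,101,0,0,-0.002,0.3],[0.9,-1.7,101,0,0,-0.002,0.3],[0.9,-1.7,101,0,0,-0.002,0.3]]

```text
time_s: 21.22
tcp_pos: [0.4623, -0.2698, 0.0499]
ee_rot: [3.141, -0.001, -0.158]
contact_force: [0.1, -0.1, -0.4]
width: 0.0445
```

```bash
python3 plan.py 461.2,-269.2,43,-9; python3 - <<'E'
from h import *
im2,d2=snap('scene','s8');cv2.imwrite('pics/s8.png',cv2.resize(im2[120:310,70:290,::-1],None,fx=2.5,fy=2.5))
E
```

```text
t 21.22 tcp [ 462.3 -269.8   49.9] rot deg [ 1.7996e+02 -8.0000e-02 -9.0300e+00] w 44.5 F [ 0.1 -0.1 -0.4] q [-0.68  0.24  1.91  0.    0.99  1.05]
461.2,-269.2,43,-9 shift [-1.2 -0.4  6.9] turn [ 0.0007 -0.0014 -0.0005] rows>= 0.2
```

View pics/s8.png

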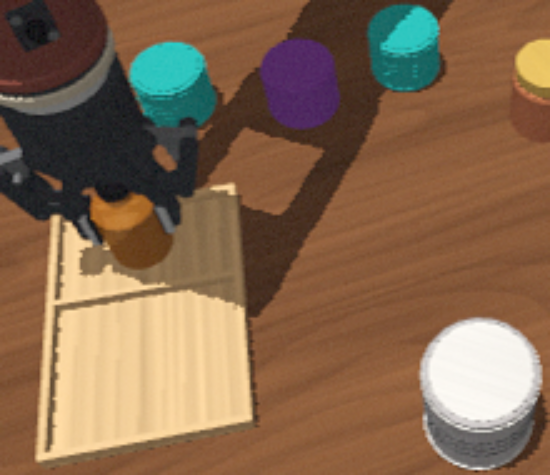

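Bottle hangs inside the narrow compartment (crop ~138,235). Lower until contact.

play_rows:
  deltas:
    - [[-1,0,1.5,0,0,0,0.3],[-1,0,3,0,0,0,0.3],[-1,0,4.5,0,0,0,0.3],[-1,0,5.5,0,0,0,0.3],[-1,0,6,0,0,0,0.3],[-1,0,6.5,0,0,0,0.3],[-1,0,7,0,0,0,0.3],[-1,0,7.3,0,0,0,0.3],[-1,0,7.3,0,0,0,0.3]]

```text
time_s: 22.02
tcp_pos: [0.4612, -0.2697, 0.0428]
ee_rot: [3.141, -0.001, -0.158]
contact_force: [-0.1, 0.1, 1.1]
width: 0.0448
```

play_rows:
  deltas:
    - [[0,0,0.4,0,0,0,0.3],[0,0,0.8,0,0,0,0.3],[0,0,0.8,0,0,0,0.3]]

```text
time_s: 22.27
tcp_pos: [0.4613, -0.2697, 0.0428]
ee_rot: [3.141, -0.001, -0.158]
contact_force: [-3.3, 1.5, 7.1]
width: 0.0447
```

play_rows:
  deltas:
    - [[0,0,0,0,0,0,0.58],[0,0,0,0,0,0,0.65],[0,0,0,0,0,0,0.8],[0,0,0,0,0,0,1],[0,0,0,0,0,0,1],[0,0,0,0,0,0,1],[0,0,-10,0,0,0,1],[0,0,-35,0,0,0,1],[0,0,-70,0,0,0,1],[0,0,-105,0,0,0,1],[0,0,-115,0,0,0,1],[0,0,-115,0,0,0,1]]

```text
time_s: 23.27
tcp_pos: [0.4636, -0.2715, 0.1628]
ee_rot: [3.137, -0.009, -0.157]
contact_force: [0.8, -0.3, -0.7]
width: 0.0857
```

```bash
python3 plan.py 444,71.8,150,-9; python3 - <<'E'
from h import *
im2,d2=snap('scene','s9');cv2.imwrite('pics/s9.png',cv2.resize(im2[100:310,70:330,::-1],None,fx=2.3,fy=2.3))
E
```

```text
t 23.27 tcp [ 463.6 -271.5  162.8] rot deg [179.72  -0.5   -9.02] w 85.7 F [ 0.8 -0.3 -0.7] q [-0.68  0.08  1.85  0.    1.2   1.05]
444,71.8,150,-9 shift [ -73.2 -336.    10.5] turn [ 0.0049 -0.0087 -0.0003] rows>= 8.3
```

View pics/s9.png

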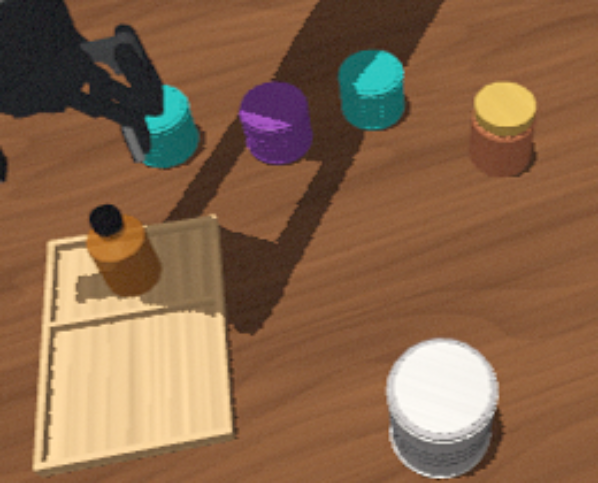

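```bash
python3 - <<'E'
from h import *
c=cal('scene');K=c['intrinsics'];T=np.linalg.inv(c['world_from_camera'])
for z in(.005,.061,.09):
    p=T[:3,:3]@[.461,-.2695,z]+T[:3,3];u=K@p;u=u[:2]/u[2];print(z,u.round(1),((u-[70,100])*2.3).round(0))
im,d=load('s9');P=cloud('scene',d)*1000
m=(P[...,0]>420)&(P[...,0]<500)&(P[...,1]>-310)&(P[...,1]<-230)&(P[...,2]>20)
q=P[m];print(q[:,2].max().round(1))
for z0 in range(20,95,6):
    s=q[(q[:,2]>=z0)&(q[:,2]<z0+6)]
    if len(s)>3: print(z0,len(s),s[:,:2].mean(0).round(1),s[:,:2].min(0).round(1),s[:,:2].max(0).round(1))
E
```

```text
0.005 [128.4 219.5] [134. 275.]
0.061 [120.  203.4] [115. 238.]
0.09 [115.2 194.2] [104. 217.]
440.6
20 42 [ 478.2 -265.9] [ 465.7 -288.2] [ 483.  -247.4]
26 49 [ 476.8 -264.8] [ 462.2 -290.7] [ 483.7 -246.2]
32 49 [ 478.  -267.7] [ 467.  -290.3] [ 483.  -248.1]
38 47 [ 477.2 -264.6] [ 461.2 -291.4] [ 484.2 -246.1]
44 52 [ 477.3 -265.4] [ 460.  -289.3] [ 483.  -246.4]
50 54 [ 477.2 -266.2] [ 459.7 -290.8] [ 482.9 -246.5]
56 84 [ 473.2 -266.5] [ 441.1 -291.6] [ 484.1 -246.5]
62 191 [ 467.9 -267.6] [ 441.2 -290.8] [ 481.8 -247.5]
68 70 [ 467.4 -267.7] [ 453.  -282.1] [ 475.3 -255.1]
74 17 [ 468.5 -267.8] [ 464.7 -275.7] [ 471.5 -259.6]
80 28 [ 468.3 -267.2] [ 460.8 -280.3] [ 471.9 -257.4]
86 133 [ 461.5 -269.2] [ 449.5 -280.6] [ 472.  -257.8]
```

play_rows:
  deltas:
    - [[-5,-25,0,0.003,-0.008,0,1],[-12,-57,2,0.005,-0.008,0,1],[-20,-92,3,0.005,-0.008,0,1],[-28,-127,4,0.005,-0.008,0,1],[-35,-162,5,0.005,-0.008,0,1],[-43,-197,6,0.005,-0.008,0,1],[-50,-232,7,0.005,-0.008,0,1],[-58,-267,8,0.005,-0.008,0,1],[-65,-300,9,0.005,-0.008,0,1],[-70,-323,10,0.005,-0.008,0,1],[-73,-335,10,0.005,-0.008,0,1],[-73,-336,10,0.005,-0.008,0,1]]

```text
time_s: 24.32
tcp_pos: [0.4408, 0.075, 0.1465]
ee_rot: [-3.139, 0.007, -0.154]
contact_force: [0.7, 0.3, -0.1]
width: 0.0856
```

```bash
python3 plan.py 444,71.8,34,-9
```

```text
t 24.32 tcp [440.8  75.  146.5] rot deg [-179.88    0.41   -8.84] w 85.6 F [ 0.7  0.3 -0.1] q [-0.01 -0.11  2.07  0.    1.19  1.71]
444,71.8,34,-9 shift [  4.4   3.  112.5] turn [-0.0022  0.0072  0.0029] rows>= 2.7
```

play_rows:
  deltas:
    - [[4,3,10,-0.002,0.007,0.003,1],[4,3,25,-0.002,0.007,0.003,1],[4,3,50,-0.002,0.007,0.003,1],[4,3,75,-0.002,0.007,0.003,1],[4,3,98,-0.002,0.007,0.003,1],[4,3,109,-0.002,0.007,0.003,1],[4,3,112,-0.002,0.007,0.003,1],[4,3,112,-0.002,0.007,0.003,0.4],[4,3,112,-0.002,0.007,0.003,0.4],[4,3,112,-0.002,0.007,0.003,0.4],[4,3,112,-0.002,0.007,0.003,0.4],[4,3,112,-0.002,0.007,0.003,0.4]]

```text
time_s: 25.32
tcp_pos: [0.4444, 0.0717, 0.0354]
ee_rot: [-3.141, -0.002, -0.157]
contact_force: [0.0, -1.0, 0.3]
width: 0.0569
```

play_rows:
  deltas:
    - [[0,0,0,0,0,0,0.4],[0,0,0,0,0,0,0.4]]

```text
time_s: 25.48
tcp_pos: [0.4447, 0.0717, 0.0357]
ee_rot: [-3.141, -0.003, -0.157]
contact_force: [0.2, 0.8, -2.1]
width: 0.0569
```

```bash
python3 plan.py 557,-284.4,160,-9
```

```text
t 25.48 tcp [444.7  71.7  35.7] rot deg [-1.7998e+02 -1.5000e-01 -9.0000e+00] w 56.9 F [ 0.2  0.8 -2.1] q [-0.02  0.08  2.13  0.    0.93  1.71]
557,-284.4,160,-9 shift [ 167.   334.1 -124. ] turn [-0.0004 -0.0026 -0.0001] rows>= 9.4
```

play_rows:
  deltas:
    - [[0,0,-15,0,-0.002,0,0.4],[0,0,-45,0,-0.002,0,0.4],[0,0,-80,0,-0.002,0,0.4],[6,12,-110,0,-0.002,0,0.4],[20,40,-122,0,-0.002,0,0.4],[35,70,-124,0,-0.002,0,0.4],[50,101,-124,0,-0.002,0,0.4],[65,131,-124,0,-0.002,0,0.4],[81,162,-124,0,-0.002,0,0.4],[96,192,-124,0,-0.002,0,0.4],[111,223,-124,0,-0.002,0,0.4],[126,252,-124,0,-0.002,0,0.4]]

```text
time_s: 26.48
tcp_pos: [0.5293, -0.1986, 0.1597]
ee_rot: [-3.141, -0.0, -0.157]
contact_force: [1.1, 0.4, -1.5]
width: 0.057
```

```bash
python3 plan.py 557,-284.4,50,-9
```

```text
t 26.48 tcp [ 529.3 -198.6  159.7] rot deg [-1.7997e+02 -1.0000e-02 -9.0200e+00] w 57.0 F [ 1.1  0.4 -1.5] q [-0.5   0.16  1.77  0.    1.21  1.23]
557,-284.4,50,-9 shift [ 40.8  80.4 109.7] turn [-0.0005 -0.0002 -0.0003] rows>= 3.4
```

play_rows:
  deltas:
    - [[13,26,0,0,0,0,0.4],[25,50,2,0,0,0,0.4],[35,69,10,0,0,0,0.4],[40,78,28,0,0,0,0.4],[41,80,52,0,0,0,0.4],[41,80.4,75,0,0,0,0.4],[41,80.4,94,0,0,0,0.4],[41,80.4,104,0,0,0,0.4],[41,80.4,109,0,0,0,0.4],[41,80.4,109,0,0,0,0.4],[41,80.4,109,0,0,0,0.4]]

```text
time_s: 27.4
tcp_pos: [0.5578, -0.2846, 0.0515]
ee_rot: [-3.141, -0.001, -0.157]
contact_force: [0.1, -0.2, -2.5]
width: 0.0572
```

```bash
python3 plan.py 557,-284.4,41,-9; python3 - <<'E'
from h import *
im2,d2=snap('scene','s10');cv2.imwrite('pics/s10.png',cv2.resize(im2[100:310,70:330,::-1],None,fx=2.3,fy=2.3))
E
```

```text
t 27.4 tcp [ 557.8 -284.6   51.5] rot deg [-1.7999e+02 -7.0000e-02 -9.0000e+00] w 57.2 F [ 0.1 -0.2 -2.5] q [-0.6   0.43  1.66  0.    1.05  1.13]
557,-284.4,41,-9 shift [-0.8 -0.1 10.5] turn [-0.0001 -0.0012 -0.0001] rows>= 0.3
```

View pics/s10.png

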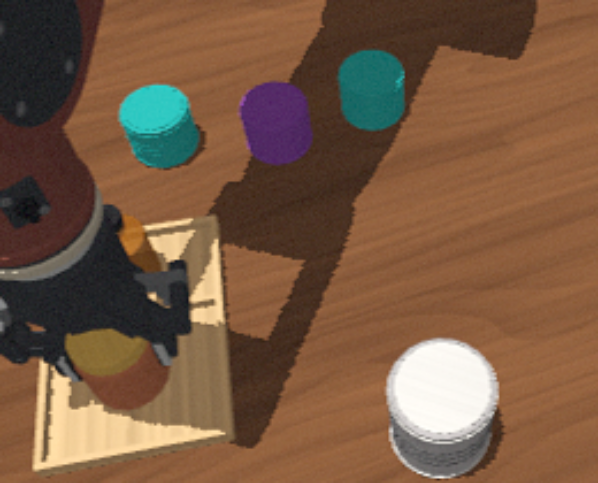

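play_rows:
  deltas:
    - [[-0.8,0,2,0,0,0,0.4],[-0.8,0,4,0,0,0,0.4],[-0.8,0,6,0,0,0,0.4],[-0.8,0,8,0,0,0,0.4],[-0.8,0,9,0,0,0,0.4],[-0.8,0,10,0,0,0,0.4],[-0.8,0,10.6,0,0,0,0.4],[-0.8,0,11,0,0,0,0.4],[-0.8,0,11.3,0,0,0,0.4],[-0.8,0,11.3,0,0,0,0.4]]

```text
time_s: 28.28
tcp_pos: [0.5575, -0.2848, 0.0408]
ee_rot: [3.141, -0.002, -0.157]
contact_force: [-0.3, -0.4, -1.4]
width: 0.057
```

play_rows:
  deltas:
    - [[0,0,0.5,0,0,0,0.4],[0,0,1,0,0,0,0.4],[0,0,1,0,0,0,0.4],[0,0,1,0,0,0,0.4]]

```text
time_s: 28.62
tcp_pos: [0.5577, -0.2849, 0.0405]
ee_rot: [3.141, -0.003, -0.157]
contact_force: [-2.5, 1.9, 5.1]
width: 0.0572
```

Contact. Release, lift clear and back away.

play_rows:
  deltas:
    - [[0,0,0,0,0,0,0.72],[0,0,0,0,0,0,0.8],[0,0,0,0,0,0,1],[0,0,0,0,0,0,1],[0,0,0,0,0,0,1],[0,0,-10,0,0,0,1],[0,0,-35,0,0,0,1],[0,0,-70,0,0,0,1],[0,0,-105,0,0,0,1],[0,0,-140,0,0,0,1],[0,0,-160,0,0,0,1],[0,0,-160,0,0,0,1]]

```text
time_s: 29.62
tcp_pos: [0.5602, -0.2867, 0.2085]
ee_rot: [3.136, -0.013, -0.157]
contact_force: [0.5, -1.7, 0.8]
width: 0.0854
```

```bash
python3 plan.py 420,-80,240,-9
```

```text
t 29.62 tcp [ 560.2 -286.7  208.5] rot deg [179.68  -0.76  -9.  ] w 85.4 F [ 0.5 -1.7  0.8] q [-0.6   0.25  1.57  0.    1.31  1.13]
420,-80,240,-9 shift [-170.4 -182.   -34.8] turn [ 0.0056 -0.0133  0.    ] rows>= 6.0
```

play_rows:
  deltas:
    - [[-15,-16,-8,0,-0.005,0,1],[-38,-41,-16,0.005,-0.013,0,1],[-62,-66,-25,0.005,-0.013,0,1],[-86,-92,-30,0.005,-0.013,0,1],[-110,-118,-35,0.005,-0.013,0,1],[-134,-144,-35,0.005,-0.013,0,1],[-155,-166,-35,0.005,-0.013,0,1],[-167,-178,-35,0.005,-0.013,0,1],[-170,-182,-35,0.005,-0.013,0,1],[-170,-182,-35,0.005,-0.013,0,1]]

```text
time_s: 30.45
tcp_pos: [0.42, -0.0792, 0.2402]
ee_rot: [3.141, -0.001, -0.155]
contact_force: [0.7, -0.4, -1.2]
width: 0.0856
```

```bash
python3 - <<'E'
from h import *
im,d=snap('top','t11');im2,d2=snap('scene','s11')
for n,d in(('top',d),('scene',d2)):
    P=cloud(n,d)*1000
    for nm,x0,x1,y0,y1,z0,z1 in (('upper',400,520,220,330,76,96),('tin',540,640,200,300,40,62),('bottle',420,500,-310,-230,82,96),('jar',510,610,-330,-240,70,84),('big',620,730,-130,-30,76,90)):
        m=(P[...,0]>x0)&(P[...,0]<x1)&(P[...,1]>y0)&(P[...,1]<y1)&(P[...,2]>z0)&(P[...,2]<z1)
        if m.sum()>8:
            q=P[m];r=cv2.minAreaRect(q[:,:2].astype(np.float32));print(n,nm,np.round(r[0],1),np.round(r[1],1),round(r[2],1),q[:,2].mean().round(1),q[:,2].std().round(1))
cv2.imwrite('pics/s11c.png',cv2.resize(im2[90:320,70:450,::-1],None,fx=2.05,fy=2.05))
E
```

```text
top upper [454.5 276.7] [65.2 64.2] 78.9 85.5 2.1
top tin [583.8 252. ] [59.  58.1] 2.4 55.3 3.1
top bottle [ 458.7 -276.1] [ 9.  20.8] 75.2 91.5 2.1
top jar [ 556.9 -284.2] [51.3 51.1] 0.2 76.0 1.8
top big [675.2 -78.1] [72.1 74.6] 1.4 81.3 2.0
scene upper [454.  277.4] [65.5 67. ] 78.5 84.4 2.4
scene tin [583.6 252.7] [59.  60.5] 55.1 54.0 4.0
scene bottle [ 461.1 -268.9] [22.5 23.6] 83.8 88.9 2.3
scene jar [ 558.1 -284.3] [53.7 51.9] 27.1 74.8 1.1
scene big [675.9 -77.8] [73.5 74.3] 10.5 80.4 1.2
```

View pics/s11c.png

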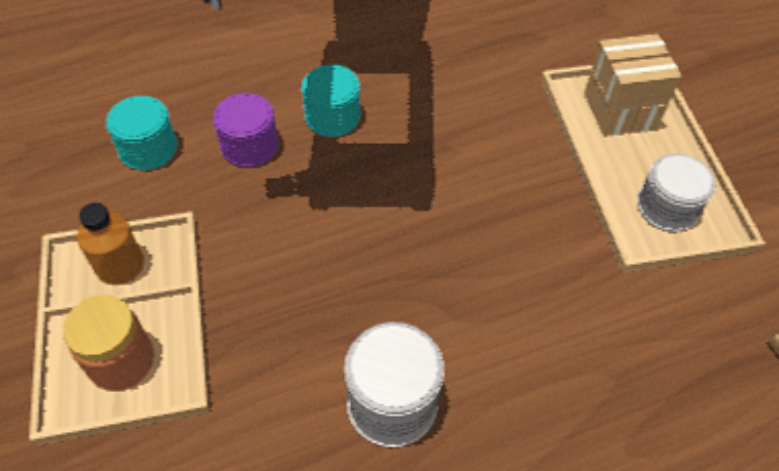

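View pics/t11.png

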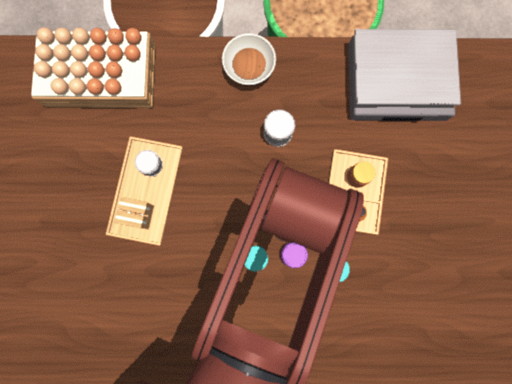

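```bash
python3 -c "
from h import *
print(ticket.hand_in())"
```

```text
the job is handed in; nothing more can be done
None
```

Both orders are made up and handed in at about 30.5 s of the 128 s. I placed the two cartons, then the bare-steel tin, then the bottle and the jar, lowering each until the wrist felt light contact (3–7 N) before letting go.

The last checks, made in both cameras, showed:
- **Upper cartons:** They lie side by side across the lower pair, with their tops at about 85 mm. The centre was within about 1 mm of the lower layer's by the top-face outlines, and the footprint measured about 65 × 65 mm.
- **Small tin:** It stands upright in the empty end of the longer tray, at about (584, 252) mm.
- **Bottle:** It stands upright in the narrow compartment, at (461, −269) mm.
- **Jar:** It stands upright in the wide compartment, at (557, −284) mm.
- **Left alone:** The big tin is within 1 mm of where it started. The lower cartons' front faces showed no shift after the first upper carton went on; I did not measure them separately after the second.

**Disagreements:**
- The paper bands in the scene camera put the upper layer about 1.5 mm off the lower one, where the outlines gave less.
- The top camera's last bottle reading, (459, −276) mm, is off because the arm hid part of the cap. I relied on the scene camera there.

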